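# Start the orbital shaker on its slow programme

## Robot

A 6-joint arm with a two-finger parallel gripper is mounted at the origin on a cart in front of the work surface, level with it; the furniture and walls round the work are solid. World frame = base frame: x ahead of the robot, y to its left, z up, the work surface at z = 0. Lengths are in m, angles in rad, forces in N, time in s.
With the tool pointing down it reaches from about 0.35 to 0.775 m from the base axis. Payload 7.3 kg.
Tool frame: the origin (TCP) lies midway between the tips of the shut fingers; the grasp point (between the pads) lies 19 mm behind it; z points along the fingers, y is the line along which they close (so a half turn about z gives the same grasp; the last joint's range is limited). The gripper opens to 92 mm and grips with 3 to 60 N. Pads are 19 mm wide; open, the fingers measure 130 mm over their backs; the gripper's body (75 mm by 190 mm) begins 47 mm behind the grasp point.
Start: joints at [-1.394, 0.342, 1.524, -0, 1.275, -0.146], TCP at [0.167, -0.498, 0.227] pointing down, gripper open.
Joint ranges: [-2.53, 2.53], [-0.77, 2.02], [0.04, 2.7], [-1, 4.14], [0.28, 2.66], [-3.11, 3.11]. Speed limits (rad/s): [2.57, 2.57, 3.14, 3.14, 3.14, 3.14].

## Interface

Orientations are given as a 3x3 rotation matrix whose columns are the frame's x, y, z axes.
In Python, from plant import arm, claw, inverse_kinematics, imaging, order, readout gives the robot as it stands. The module is installed in compiled form; this text tells all that it offers. Calls block until the motion is done:
- arm.goto(position, orientation): joint-space move of the TCP to a pose.
- arm.line_to(position, orientation=None, rate=0.15): straight line of the TCP; orientation=None keeps the orientation; rate is the mean speed in m/s.
- arm.goto_joints(angles): joint-space move.
- claw.release() and claw.clamp(squeeze=None): open the fingers fully, or close them until they stop; squeeze is the grip in N (None keeps the last).
- arm.dwell(seconds).
- inverse_kinematics(position, orientation): joint angles nearest the present ones, or None.
- imaging.camera(name): name is "side" or "top"; returns the picture (384x512x3 uint8, red, green, blue); there is no depth.
- imaging.camera_model(name): a dict with "fx", "fy", "cx", "cy" (pixels), "dist" ([k1, k2, p1, p2, k3] as OpenCV has them; the pictures are not rectified), "extrinsics" (4x4, takes a point from camera to world coordinates). Camera axes: x right, y down, z forward; pixel columns grow to the right and rows downward; lengths in m; the calibration is good to about 2 mm. A picture is of the moment at which its call begins. camera_model takes no time and is no camera call.
A pose or a line that the arm cannot do raises arm.MotionError and nothing moves.
- order.sign_off(): hands the job in; it is judged then, once.
Readings, each from a call of its own:
- readout.read_time(): time.
- readout.read_q(): joint angles.
- readout.read_joint_velocities(): joint speeds.
- readout.read_tau(): joint torques, N m.
- readout.read_ee_pos(): TCP position.
- readout.read_eef_rot(): TCP orientation.
- readout.read_contact_force(): force on the tool from outside, world axes, zero at the start.
- readout.read_wrist_torque(): the same for the moment, N m.
- readout.read_finger_gap(): finger opening in m.
- readout.read_finger_force(): force on a finger pad.
Only numpy, scipy, OpenCV 4.12 (cv2) and the standard library are available. Lean on these libraries where they do the work, as an engineer would, in place of code of your own. Each camera call takes 0.05 s, during which the arm holds its last target. There are 200 camera calls.

## Task

Start the shaker: press down the near end of its red power rocker until it has tipped fully over, then push the blue key all the way down so that it stays down, and then press the green key right down and keep it down for two seconds before letting go. Do it in that order; do not press the yellow key, and do not pick up, push or knock over the dish on the platform or the other things lying about.

Things in the scene. Friction and masses are not known exactly. Their poses are not given: they have to be found in the camera images.
- shaker: white bench-top orbital shaker, fixed to the bench, 200 mm deep (x) by 250 mm wide (y); origin on the bench under its centre, +x points to its back, +y to the left as seen from the robot, z up. Its front part (x from -100 to -28 mm) is a flat control deck 55 mm above the bench; behind it is a platform with a black mat, its mat 77 mm and its two steel rails 87 mm above the bench
- power_rocker (a joint): red V-shaped rocker switch, 52 mm long (along the shaker's x) and 30 mm wide, with a near and a far facet that meet at its pivot in the middle, which lies at x -64, y +85 mm, 61 mm above the bench in the shaker's frame. 0 = off (near facet slopes up toward the robot, far facet level; start), 0.4 rad = on (near facet pressed level, far facet raised). It turns stiffly, at about 2 N on the near end, and stays where it is left
- rocker_press (a point): point on the top of the rocker's near facet, 18 mm from the pivot, marked by a white bar, where to press; it moves with the rocker and sinks 7 mm from off to on (then 61 mm above the bench). A black bezel round the rocker stands 4 mm above the deck
- blue_key (a joint): the blue round key (cap 27 mm across, standing 16 mm above the deck, in a steel collar 35 mm across and 4 mm high). Slides straight down, 0 = up, 0.007 m = fully down. It moves stiffly, at about 2.5 N, and stays down as far as it has been pushed; it does not spring back
- blue_key_top (a point): centre of the top face of the blue key's cap, moves with the cap; 71 mm above the bench when the key is up. The three keys stand in one row with the rocker, 55 mm apart, 64 mm in front of the shaker's centre; which colour stands in which place changes
- green_key (a joint): the green round key (cap 27 mm across, standing 16 mm above the deck, in a steel collar 35 mm across and 4 mm high). Slides straight down, 0 = up, 0.006 m = fully down. A plain spring key: it starts to move at about 1.4 N, needs about 4 N to be fully down, and springs back up when let go
- green_key_top (a point): centre of the top face of the green key's cap, moves with the cap; 71 mm above the bench when the key is up. The three keys stand in one row with the rocker, 55 mm apart, 64 mm in front of the shaker's centre; which colour stands in which place changes
- yellow_key (a joint): the yellow round key (cap 27 mm across, standing 16 mm above the deck, in a steel collar 35 mm across and 4 mm high). Slides straight down, 0 = up, 0.007 m = fully down. It moves stiffly, at about 2.5 N, and stays down as far as it has been pushed; it does not spring back. Not to be pressed
- yellow_key_top (a point): centre of the top face of the yellow key's cap, moves with the cap; 71 mm above the bench when the key is up. The three keys stand in one row with the rocker, 55 mm apart, 64 mm in front of the shaker's centre; which colour stands in which place changes
- dish: clear glass petri dish, 64 mm across and 12 mm high, loose on the shaker's platform, origin under its centre; to be left alone
- timer: white lab timer, 62x62x19 mm, loose on the bench, origin under its centre; to be left alone
- pen: black pen, 145 mm long (y) and 9 mm high, loose on the bench in front of the shaker, origin under its middle; to be left alone
- bulb: red rubber pipette bulb standing on the bench, 54 mm across, 88 mm high, loose, origin under its centre; to be left alone
- marker: white and red marker, 146 mm long (y), 14 mm high, loose on the bench, origin under its middle; to be left alone

How it is judged:
On the way, in this order (a step that is already met when the one before it is completed fails the run):
1. the power rocker is flipped on (value of joint power_rocker above 0.3 rad), for 0.1 s.
2. the blue key is pushed down (over 5 of its 7 mm) (value of joint power_rocker above 0.3 rad and value of joint blue_key above 0.005 m), for 0.1 s.
3. the green key is held well down (over 4 of its 6 mm) for at least 1.5 s (all of step 2 and value of joint green_key above 0.004 m), for 1.5 s.
At the end, for the whole second after the job is handed in: The power rocker is on (over 0.3 rad), the blue key down (over 5 mm), the green key released and up (under 2 mm), the yellow key up (under 2 mm); the dish is within 10 mm and the timer, pen, bulb and marker within 20 mm of where they started (all of step 2 and value of joint each of green_key, yellow_key below 0.002 m and distance of dish from where it was at the start of the episode below 0.01 m and distance of each of timer, pen, bulb, marker from where it was at the start of the episode below 0.02 m); the robot touches nothing.
It fails at once if the blue key is pressed before the power is on (value of joint blue_key above 0.0035 m and value of joint power_rocker below 0.2 rad).
It fails at once if the green key is pressed before the blue key is down (value of joint green_key above 0.003 m and value of joint blue_key below 0.0035 m).
It fails at once if the yellow key is pressed (value of joint yellow_key above 0.003 m).
It fails at once if the dish is lifted or shifted by over 10 mm, or the timer, pen, bulb or marker by over 20 mm (distance of dish from where it was at the start of the episode above 0.01 m or distance of any of timer, pen, bulb, marker from where it was at the start of the episode above 0.02 m).
It also fails if it takes over 48 s, if anything falls off the work surface, if the arm or the gripper's body presses on something with over 40 N, if the wrist force passes 120 N, or if a joint passes its speed limit or range.

## Working session

There is one attempt and no reset: what is moved stays moved. The work goes in short steps, each a Python script; the robot and the scene stay as the last script left them, time stands still between calls to the robot, and variables do not carry over. Pictures are saved under pics/ and viewed, at most 10 in all, crops included, and the job is handed in when it is done.

```bash
mkdir -p pics; python3 - <<'E'
from plant import imaging,readout
import cv2,numpy as np
for n in("top","side"):
    im=imaging.camera(n); cv2.imwrite(f"pics/{n}0.png",im[:,:,::-1])
    m=imaging.camera_model(n); print(n,m["fx"],m["cx"],m["cy"],m["dist"],np.round(m["extrinsics"],3).tolist())
print(readout.read_time())
E
```

```text
top 434.3890510898104 252.74574733694502 189.91516607686648 [-0.07218209  0.          0.          0.          0.        ] [[-0.007, -0.995, 0.104, 0.409], [-1.0, 0.007, -0.002, 0.007], [0.001, -0.104, -0.995, 1.192], [0.0, 0.0, 0.0, 1.0]]
side 396.3658959029533 256.4318232295341 191.2515911152855 [-0.09081565  0.          0.          0.          0.        ] [[-1.0, -0.007, -0.022, 0.564], [0.014, 0.579, -0.815, 1.067], [0.018, -0.816, -0.578, 0.862], [0.0, 0.0, 0.0, 1.0]]
0.1
```

View pics/top0.png

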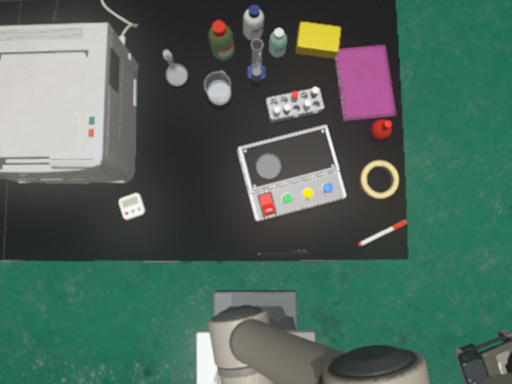

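View pics/side0.png

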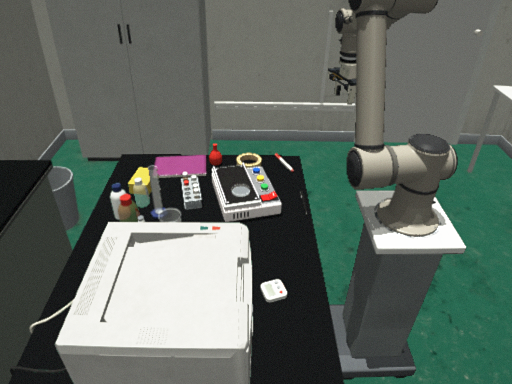

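The top view shows the rocker at about (266,203), green at (287,198), yellow at (308,193) and blue at (328,188). The dish is at (268,166), the bulb at (382,129), and the marker and pen lie in front of the shaker. Next I'll measure these with colour masks in both views.

```bash
cat > h.py <<'E'
import cv2,numpy as np
from plant import imaging
def ray(n,uv,z):
    m=imaging.camera_model(n);K=np.array([[m["fx"],0,m["cx"]],[0,m["fy"],m["cy"]],[0,0,1.]])
    p=cv2.undistortPoints(np.array([[uv]],float),K,np.array(m["dist"],float))[0,0]
    E=np.array(m["extrinsics"]);d=E[:3,:3]@[*p,1];o=E[:3,3]
    return o+d*(z-o[2])/d[2]
HUE={"red":(172,8),"green":(50,85),"yellow":(22,35),"blue":(98,125)}
def blobs(n,roi):
    im=imaging.camera(n);h=cv2.cvtColor(im,cv2.COLOR_RGB2HSV);H,S,V=h[...,0],h[...,1],h[...,2]
    x0,y0,x1,y1=roi;R=np.zeros(H.shape,bool);R[y0:y1,x0:x1]=1;out={}
    for c,(a,b) in HUE.items():
        k=((H>=a)&(H<=b) if a<b else (H>=a)|(H<=b))&(S>120)&(V>70)&R
        N,L,st,ce=cv2.connectedComponentsWithStats(k.astype(np.uint8))
        if N>1:
            i=1+np.argmax(st[1:,4]);out[c]=(ce[i],st[i,4])
    return im,out
E
python3 - <<'E'
from h import *
P={}
for n,roi in(("top",(235,120,350,225)),("side",(245,160,285,210))):
    im,b=blobs(n,roi)
    for c,(uv,a) in b.items():
        p=ray(n,uv,.068 if c!="red" else .064);P[n,c]=p;print(n,c,uv.round(1),a,p.round(4))
    x0,y0,x1,y1=roi
    cv2.imwrite(f"pics/{n}c.png",cv2.resize(im[y0:y1,x0:x1,::-1],None,fx=5,fy=5,interpolation=cv2.INTER_CUBIC))
for n in("top","side"):
    g=[P[n,c][:2] for c in("red","green","yellow","blue") if (n,c) in P]
    print(n,[np.linalg.norm(g[i+1]-g[i]).round(4) for i in range(len(g)-1)])
E
```

```text
top red [266.5 203.3] 228 [ 0.4917 -0.03    0.064 ]
top green [287.2 198.3] 45 [ 0.504  -0.0836  0.068 ]
top yellow [307.7 192.8] 65 [ 0.5179 -0.1373  0.068 ]
top blue [327.6 187.6] 58 [ 0.5312 -0.1896  0.068 ]
side red [268.6 196.2] 108 [ 0.4925 -0.0294  0.064 ]
side green [263.8 186. ] 32 [ 0.5073 -0.0847  0.068 ]
side yellow [260.  177.6] 33 [ 0.5198 -0.1382  0.068 ]
side blue [256.  169.9] 29 [ 0.5336 -0.1905  0.068 ]
top [np.float64(0.0551), np.float64(0.0554), np.float64(0.054)]
side [np.float64(0.0572), np.float64(0.0549), np.float64(0.0541)]
```

View pics/topc.png

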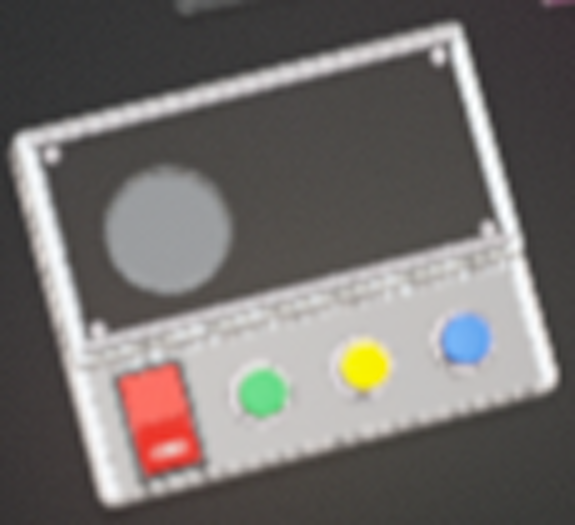

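The two views agree to about 2.5 mm. The spacing also fits: rocker to blue measures 165 mm, as given. I'll take a line fit through the four points, close the gripper and press the rocker first.

```bash
cat >> h.py <<'E'
from plant import arm,claw,readout,inverse_kinematics
pv=np.array([.4921,-.0297]);bl=np.array([.5324,-.1900])
u=(bl-pv)/np.linalg.norm(bl-pv); X=np.array([-u[1],u[0]])   # along row (-y), shaker +x
mid=np.array([[.4921,-.0297],[.5057,-.0841],[.5189,-.1378],[.5324,-.19]]).mean(0)
SPOT={c:mid+u*(s-.0825) for c,s in dict(rocker=0,green=.055,yellow=.11,blue=.165).items()}
SPOT["press"]=SPOT["rocker"]-.018*X
def rot():
    z=np.array([0,0,-1.]);best=None
    for s in(1,-1):
        y=np.array([*(-u*s),0]);R=np.column_stack([np.cross(y,z),y,z])
        q=inverse_kinematics([*SPOT["press"],.11],R)
        if q is not None and (best is None or abs(q[5])<best[0]): best=(abs(q[5]),R)
    return best[1]
def press(name,zs,fmax=15,rate=.03):
    "step down through heights zs at the named spot until the last or until fmax is felt"
    for z in zs:
        arm.line_to([*SPOT[name],z],rate=rate);f=readout.read_contact_force()
        print(name,z,readout.read_ee_pos().round(4),np.round(f,1),round(readout.read_time(),2))
        if abs(f[2])>fmax: break
E
python3 - <<'E'
from h import *
print(SPOT,X)
claw.clamp(5)
R=rot();print(R.round(3).tolist())
arm.goto([*SPOT["press"],.16],R)
print(readout.read_time(),readout.read_ee_pos(),readout.read_finger_gap(),readout.read_contact_force())
press("press",[.085])
im=imaging.camera("top");cv2.imwrite("pics/t1.png",cv2.resize(im[140:260,210:370,::-1],None,fx=5,fy=5,interpolation=cv2.INTER_CUBIC))
im=imaging.camera("side");cv2.imwrite("pics/s1.png",cv2.resize(im[120:220,210:330,::-1],None,fx=6,fy=6,interpolation=cv2.INTER_CUBIC))
E
```

```text
{'rocker': array([ 0.49216013, -0.03038974]), 'green': array([ 0.50557004, -0.08372991]), 'yellow': array([ 0.51897996, -0.13707009]), 'blue': array([ 0.53238987, -0.19041026]), 'press': array([ 0.47470335, -0.03477844])} [0.96982136 0.2438166 ]
[[0.97, 0.244, 0.0], [0.244, -0.97, 0.0], [0.0, 0.0, -1.0]]
3.65 [ 0.47486318 -0.03551923  0.1601096 ] 0.0007470561843220696 [ 1.04755366 -0.07255495  0.02190479]
press 0.085 [ 0.4748 -0.0348  0.0851] [-0.3 -0.2 -0.8] 6.3
```

View pics/s1.png

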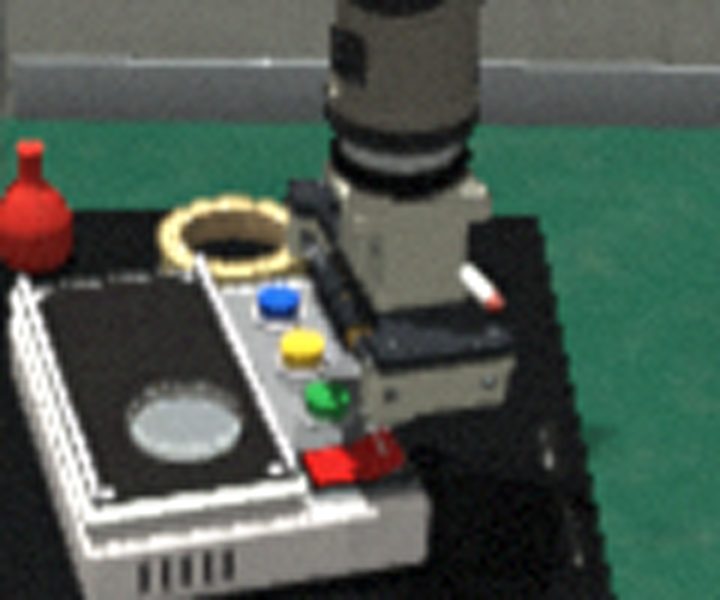

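The close side view shows the fingertips over the rocker's near facet (crop about 385,440), clear of the green key, so I press now.

```bash
python3 - <<'E'
from h import *
press("press",[.069,.066,.063,.0615,.0605])
arm.line_to([*SPOT["press"],.10],rate=.1)
arm.line_to([*SPOT["blue"],.10],rate=.15)
print(readout.read_time())
im=imaging.camera("side");cv2.imwrite("pics/s2.png",cv2.resize(im[120:220,210:330,::-1],None,fx=6,fy=6,interpolation=cv2.INTER_CUBIC))
E
```

```text
press 0.069 [ 0.4748 -0.0348  0.0689] [-0.7  0.8  0.4] 7.08
press 0.066 [ 0.4748 -0.0348  0.0659] [-0.3  0.5  0.7] 7.33
press 0.063 [ 0.4746 -0.0347  0.0628] [-0.4  0.6  0.1] 7.58
press 0.0615 [ 0.4746 -0.0347  0.0614] [0.8 1.3 1. ] 7.83
press 0.0605 [ 0.4748 -0.0348  0.0612] [-2.7  0.9  7.9] 8.08
9.8833
```

View pics/s2.png

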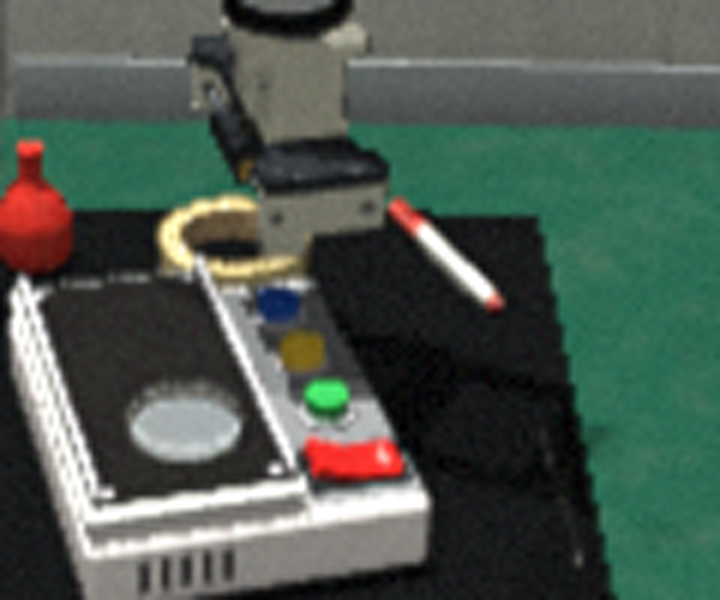

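The view now shows the rocker tipped, with its far facet raised and its near facet level (crop 355,458). It stopped hard at 61.2 mm, which matches the "on" height. The gripper is above blue at (280,305), so I press that next.

```bash
python3 - <<'E'
from h import *
press("blue",[.073,.068,.065,.064,.063])
arm.line_to([*SPOT["blue"],.10],rate=.1)
arm.line_to([*SPOT["green"],.10],rate=.15)
print(readout.read_time())
im=imaging.camera("side");cv2.imwrite("pics/s3.png",cv2.resize(im[120:220,210:330,::-1],None,fx=6,fy=6,interpolation=cv2.INTER_CUBIC))
E
```

```text
blue 0.073 [ 0.5325 -0.1905  0.0732] [-0.7  0.   1.3] 10.98
blue 0.068 [ 0.5322 -0.1903  0.0678] [-1.1 -0.1  0.4] 11.3
blue 0.065 [ 0.5322 -0.1903  0.0647] [-0.8 -0.3  0.4] 11.55
blue 0.064 [ 0.5323 -0.1904  0.0642] [-0.9  1.3  3.6] 11.8
blue 0.063 [ 0.5323 -0.1904  0.064 ] [-3.6  1.8 10.6] 12.05
13.45
```

View pics/s3.png

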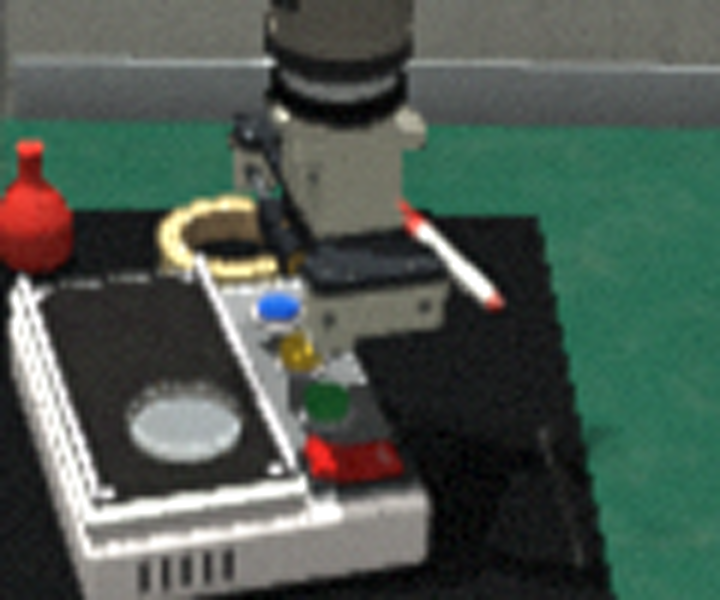

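Blue now sits lower in its collar (278,307) and stopped hard at 64.0 mm, exactly 7 mm down. The gripper is over green, so I press and hold that one.

```bash
python3 - <<'E'
from h import *
press("green",[.073,.068,.065,.064])
arm.dwell(2.2)
print(readout.read_ee_pos().round(4),readout.read_contact_force().round(1))
arm.line_to([*SPOT["green"],.12],rate=.1)
arm.line_to([*(SPOT["green"]-.06*X),.25],rate=.15)
print(readout.read_time(),readout.read_contact_force().round(1))
im=imaging.camera("side");cv2.imwrite("pics/s4.png",cv2.resize(im[120:220,210:330,::-1],None,fx=6,fy=6,interpolation=cv2.INTER_CUBIC))
E
```

```text
green 0.073 [ 0.5057 -0.0837  0.0732] [-0.1  0.4 -0.1] 14.55
green 0.068 [ 0.5061 -0.0839  0.0682] [-0.2 -0.4  2.5] 14.87
green 0.065 [ 0.506  -0.0839  0.0653] [1.4 1.1 4.6] 15.12
green 0.064 [ 0.5061 -0.0839  0.0651] [-2.1  0.2 13.1] 15.37
[ 0.5061 -0.0839  0.0651] [-1.  -0.7 11.8]
19.3833 [-0.1  0.4 -0.5]
```

View pics/s4.png

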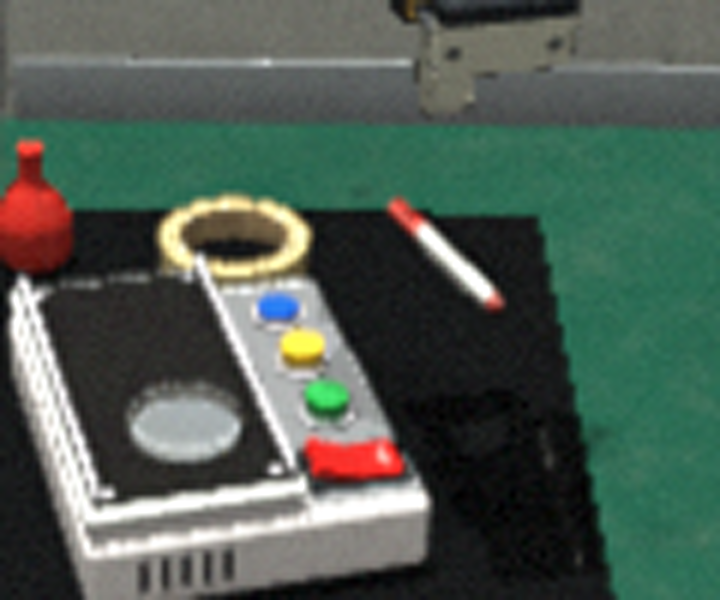

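The final view shows the rocker on (355,458), blue down (278,307), and green and yellow up at (327,398) and (303,347). The dish, bulb and marker haven't moved, and the arm is clear of everything.

```bash
python3 -c "
from plant import order
print(order.sign_off())"
```

```text
the job is handed in; nothing more can be done
None
```

The job is handed in: rocker on, blue key fully down, green key held fully down for over 2 s and released, yellow key and loose objects not touched; about 19 s of the 48 s were used, and the hand-in call gave no verdict.

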